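# Fit the three-hole carrier plate onto the bonder's stud hub

## Robot

A 6-joint arm with a two-finger parallel gripper is mounted at the origin on the work surface. World frame = base frame: x ahead of the robot, y to its left, z up, the work surface at z = 0. Lengths are in m, angles in rad, forces in N, time in s.
With the tool pointing down it reaches from about 0.4 to 0.825 m from the base axis. Payload 7 kg.
Tool frame: the origin (TCP) lies at the very end of the fingers, on their centre line; the grasp point (between the pads) lies 19 mm behind it; z points along the fingers, y is the line along which they close (so a half turn about z gives the same grasp; the last joint's range is limited). The gripper opens to 88 mm and grips with 3 to 60 N. Pads are 19 mm wide; open, the fingers measure 130 mm over their backs; the gripper's body (78 mm by 193 mm) begins 47 mm behind the grasp point.
Start: joints at [1.596, 0.359, 0.012, 0, -1.224, -0.288], TCP at [0.175, 0.652, 0.227] pointing down, gripper open.
Joint ranges: [-3.07, 3.07], [-1.43, 2.12], [-1.02, 1.25], [-3.03, 1.67], [-3.05, -0], [-3.03, 3.03]. Speed limits (rad/s): [2.39, 2.39, 3.01, 3.14, 3.14, 3.14].

## Interface

Orientations are given as [roll, pitch, yaw] about the fixed x, y, z axes, in that order (R = Rz(yaw) Ry(pitch) Rx(roll)).
In Python, from station import arm gives the robot as it stands. The module is installed in compiled form; this text tells all that it offers.
- The arm moves only by the shell command python3 -m crank 'ROWS' [FORCE]. ROWS is JSON, a list of rows, each an object of numbers: "dx", "dy", "dz": the shift along the world's x, y, z in m; "twist": the turn about the world's z in degrees; "grip": the opening, from -1 (shut) to 1 (fully open). A call has exactly 5 rows; each row is the pose to reach, as a shift and turn from the pose commanded when the call began; what a row does not reach only later rows make up. A row lasts 1/12 s, in which the tool goes at most 41.7 mm and 7.16 degrees, less where a joint would pass 70% of its speed; a pose out of reach is approached as far as the arm can. A call with a gripper value outside its range is refused whole. The fingers move at their own pace and stop on an object; FORCE is the grip in N (left out, the last holds). Time passes only in rows, so rows that repeat a pose let the fingers close, or fill a call up. It gives the time, the measured TCP pose, the force, the opening and the grip force at its end, in the units of the state.
- arm.get_state(): the state, without advancing time (a new reading comes with each control period).
- arm.grab_frame(name): name is "scene" or "top"; returns the picture (384x512x3 uint8, red, green, blue); there is no depth.
- arm.get_calibration(name): a dict with "fx", "fy", "cx", "cy" (pixels), "cam_to_world" (4x4, takes a point from camera to world coordinates). Camera axes: x right, y down, z forward; pixel columns grow to the right and rows downward; lengths in m; the calibration is good to about 2 mm. A picture is of the moment at which its call begins. get_calibration takes no time and is no camera call.
- arm.job_done(): hands the job in; it is judged then, once.
The state is a dict: "t": time; "q": joint angles; "qd": joint speeds; "joint_efforts": joint torques, N m; "eef_pos": TCP position; "ee_rot": TCP orientation; "force": force on the tool from outside, world axes, zero at the start; "moment": the same for the moment, N m; "width": finger opening in m; "gripper_force": force on a finger pad.
Only numpy, scipy, OpenCV 4.12 (cv2) and the standard library are available. Lean on these libraries where they do the work, as an engineer would, in place of code of your own. Each camera call takes 0.05 s, during which the arm holds its last target. There are 200 camera calls.

## Task

Pick up the round white carrier plate that has three bolt holes, turn it so that its holes line up with the three studs of the round work hub, and lower it over the studs (do not drop it) until it lies flat and fully home on the hub, then let go. Leave the similar four-hole plate where it is.

Things in the scene. Friction and masses are not known exactly. Their poses are not given: they have to be found in the camera images.
- plate3: Loose plate to fit, flat on the table: white disc 150 mm wide, 10 mm thick, 0.25 to 0.5 kg. Round upright aluminium grip post, 34 mm diameter, on its centre, top 80 mm above the underside; grip it at any angle. Three 30 mm through holes on a circle of 52 mm radius, 120 degrees apart, one on the plate's +x axis; any hole may go on any stud. Origin: centre of the underside; z up the post.
- hub: Fixed hub: grey foot 164 mm wide, 20 mm high; on it a dark disc 144 mm wide, its flat face 45 mm above the table. Three 14 mm brass studs on a circle of 52 mm radius, 120 degrees apart, one on the hub's +x axis, rise 28 mm above the face; their top 10 mm tapers to 4 mm. Origin: centre of the underside, at table height; z up. A plate fully home lies on the face; studs stand 18 mm above it.
- plate4: Similar loose plate that does not fit, to be left alone: same disc, post and sizes, but four 30 mm holes 90 degrees apart, one on its +x axis. Origin: centre of the underside; z up. Between the hub and the plates stand loose battery cells 21 mm wide, 70 mm tall: carry a plate with its underside 90 mm or more above the table.
Things that resemble listed ones, but are neither listed nor needed, are in the scene too. What is shaped like the hub but pink is not meant.

How it is judged:
By the outcome, as a careful person would: the job done as asked, in the order asked, and still so for the second after the job is handed in, with the robot touching nothing.
It also fails if it takes over 40 s, if anything falls off the work surface, if the arm or the gripper's body presses on something with over 40 N, if the wrist force passes 120 N, or if a joint passes its speed limit or range.

## Working session

There is one attempt and no reset: what is moved stays moved. The work goes in short steps, Python scripts to look and compute and a shell command to move; the robot and the scene stay as the last step left them, time stands still between calls to the robot, and variables do not carry over. Pictures are saved under pics/ and viewed, at most 10 in all, crops included, and the job is handed in when it is done.

```bash
mkdir -p pics
python3 - <<'E'
from station import arm
import cv2,numpy as np
for n in("scene","top"):
    f=arm.grab_frame(n); cv2.imwrite(f"pics/{n}0.png",f[...,::-1]); c=arm.get_calibration(n); print(n,c["fx"],c["cx"],c["cy"],np.round(c["cam_to_world"],3).tolist())
s=arm.get_state();print({k:np.round(v,3).tolist() for k,v in s.items()})
E
```

```text
scene 374.7187313438095 253.2500111597452 191.90204262189187 [[0.829, 0.435, -0.351, 0.954], [0.559, -0.641, 0.526, -0.867], [0.004, -0.633, -0.774, 1.094], [0.0, 0.0, 0.0, 1.0]]
top 434.410401373605 256.4749190225372 189.5936860857581 [[-0.012, -0.982, 0.19, 0.221], [-1.0, 0.014, 0.01, -0.164], [-0.013, -0.19, -0.982, 1.291], [0.0, 0.0, 0.0, 1.0]]
{'t': 0.1, 'q': [1.596, 0.359, 0.011, -0.0, -1.224, -0.288], 'qd': [0.0, -0.001, 0.002, 0.0, 0.0, -0.001], 'joint_efforts': [-0.001, -58.417, 29.375, 7.015, 0.01, -0.0], 'eef_pos': [0.175, 0.651, 0.226], 'ee_rot': [3.14, -0.0, -0.263], 'force': [-0.56, -0.002, 0.138], 'moment': [0.028, -0.006, -0.057], 'gripper_force': 0.0, 'width': 0.087}
```

View pics/top0.png

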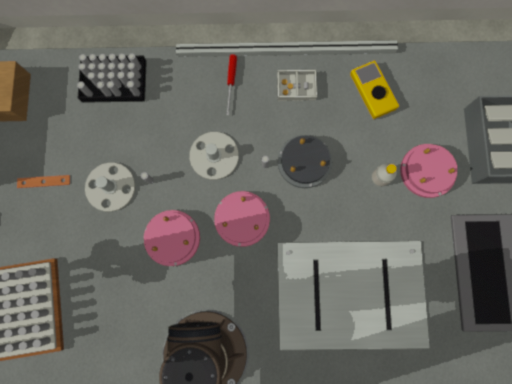

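View pics/scene0.png

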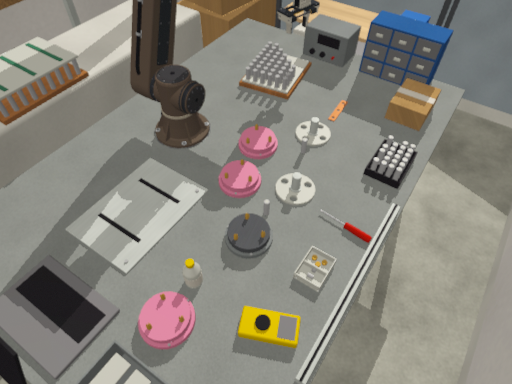

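The top view shows plates at about (214,155) and (110,187), the dark hub at (305,160), cells at (265,160) and (145,176), and pink decoys. The scene view agrees, with plates at (295,189) and (313,133) and the hub at (249,234). I'll zoom in next.

```bash
cat > h.py <<'E'
import cv2,numpy as np
from station import arm
def ray(n,uv,z):
    c=arm.get_calibration(n);M=np.array(c["cam_to_world"])
    d=M[:3,:3]@[(uv[0]-c["cx"])/c["fx"],(uv[1]-c["cy"])/c["fy"],1.];o=M[:3,3]
    return (o+d*(z-o[2])/d[2])[:2]
def proj(n,P):
    c=arm.get_calibration(n);M=np.array(c["cam_to_world"])
    p=M[:3,:3].T@(np.array(P)-M[:3,3]);return np.array([c["fx"]*p[0]/p[2]+c["cx"],c["fy"]*p[1]/p[2]+c["cy"]])
def rectify(n,cx,cy,z,half=.1,px=400):
    "metric picture of plane z: column=-y dir, row=-x dir (like top camera)"
    w=np.float32([[cx+half,cy+half],[cx+half,cy-half],[cx-half,cy-half],[cx-half,cy+half]])
    s=np.float32([proj(n,[*p,z]) for p in w]);d=np.float32([[0,0],[px,0],[px,px],[0,px]])
    return cv2.getPerspectiveTransform(s,d)
E
python3 - <<'E'
from h import *
pts={"A":("top",(214,155),.01),"As":("scene",(295,189),.01),"B":("top",(110,187),.01),"Bs":("scene",(313,133),.01),"H":("top",(305,160),.045),"Hs":("scene",(249,233),.045),"c1":("top",(265,160),.07),"c1s":("scene",(266,203),.07),"c2":("top",(145,176),.07)}
for k,v in pts.items(): print(k,np.round(ray(*v),3))
f={n:cv2.imread(f"pics/{n}0.png") for n in("top","scene")}
rows=[]
for n in f:
    rows.append(np.hstack([cv2.warpPerspective(f[n],rectify(n,*ray(*pts[k])[:2],z,.1,260),(260,260),flags=cv2.INTER_CUBIC) for k,z in(("A",.01),("B",.01),("H",.045))]))
cv2.imwrite("pics/z.png",np.vstack(rows))
E
```

```text
A [ 0.578 -0.022]
As [ 0.584 -0.03 ]
B [0.483 0.292]
Bs [0.492 0.285]
H [ 0.549 -0.295]
Hs [ 0.565 -0.308]
c1 [ 0.544 -0.177]
c1s [ 0.553 -0.187]
c2 [0.502 0.171]
```

View pics/z.png

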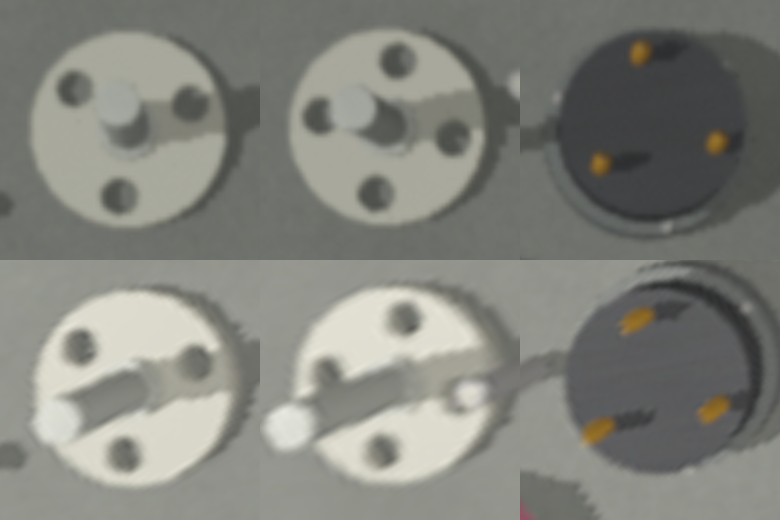

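Plate A has three holes, so it is plate3. B has four. The dark disc is the hub. Next I'll measure the holes and studs.

```bash
cat >> h.py <<'E'
def fit3(P,R=.052):
    "three points 120 deg apart: centre, angle mod 120 deg, radii"
    P=np.array(P);c=P.mean(0);d=P-c;a=np.arctan2(d[:,1],d[:,0])
    return np.round(c,4),round(float(np.degrees(np.angle(np.exp(3j*a).sum())/3)),1),np.round(np.hypot(*d.T)*1e3,1)
def blobs(n,img,cx,cy,z,mask,amin,amax,half=.09,px=720):
    H=rectify(n,cx,cy,z,half,px);w=cv2.warpPerspective(img,H,(px,px),flags=cv2.INTER_CUBIC)
    k,_,st,ce=cv2.connectedComponentsWithStats(mask(w).astype(np.uint8));s=2*half/px
    return [(np.array([cx+half-c[1]*s,cy+half-c[0]*s]),round(t[4]*s*s*1e6)) for c,t in zip(ce[1:],st[1:]) if amin<t[4]*s*s*1e6<amax]
def brass(w):
    h=cv2.cvtColor(w,cv2.COLOR_BGR2HSV);return (h[...,0]>8)&(h[...,0]<28)&(h[...,1]>120)&(h[...,2]>70)
def hubfit(n,img,z=.059):
    B=blobs(n,img,.549,-.295,z,brass,40,700);return fit3([b[0] for b in B]),[b[1] for b in B]
E
python3 - <<'E'
from h import *
for n in("top","scene"):
    f=cv2.imread(f"pics/{n}0.png")
    print(n,"hub",hubfit(n,f))
    g=lambda w:cv2.cvtColor(w,cv2.COLOR_BGR2GRAY)
    for th in (90,105,120):
        B=blobs(n,f,.578,-.022,.008,lambda w:g(w)<th,150,1200)
        print(th,[(np.round(b[0],3).tolist(),b[1]) for b in B], fit3([b[0] for b in B]) if len(B)==3 else "")
E
```

```text
top hub ((array([ 0.5534, -0.2956]), 10.5, array([51.7, 51.8, 52. ])), [197, 193, 174])
90 [([0.579, -0.097], 1155), ([0.598, -0.067], 342), ([0.528, -0.008], 177)] (array([ 0.5681, -0.0576]), 8.6, array([41.2, 31.1, 63.7]))
105 [([0.611, 0.026], 275), ([0.598, -0.067], 521), ([0.578, -0.026], 369), ([0.528, -0.009], 312)] 
120 [([0.611, 0.022], 498), ([0.597, -0.068], 703), ([0.579, -0.026], 608), ([0.528, -0.012], 525)] 
scene hub ((array([ 0.5578, -0.3028]), 10.4, array([51.5, 51.6, 51.4])), [262, 260, 270])
90 [] 
105 [] 
120 [([0.611, 0.018], 232), ([0.599, -0.073], 283), ([0.528, -0.016], 222)] (array([ 0.5796, -0.0238]), 52.0, array([52.3, 52.7, 52. ]))
```

```bash
for i in 1; do 
python3 -m crank '[{"dx":0.02,"dy":-0.034,"grip":1},{"dx":0.04,"dy":-0.067,"grip":1},{"dx":0.06,"dy":-0.1,"grip":1},{"dx":0.08,"dy":-0.134,"grip":1},{"dx":0.1,"dy":-0.168,"grip":1}]' 20
python3 -m crank '[{"dx":0.02,"dy":-0.034,"grip":1},{"dx":0.04,"dy":-0.067,"grip":1},{"dx":0.06,"dy":-0.1,"grip":1},{"dx":0.08,"dy":-0.134,"grip":1},{"dx":0.1,"dy":-0.168,"grip":1}]'
python3 -m crank '[{"dx":0.02,"dy":-0.034,"grip":1},{"dx":0.04,"dy":-0.067,"grip":1},{"dx":0.06,"dy":-0.1,"grip":1},{"dx":0.08,"dy":-0.134,"grip":1},{"dx":0.1,"dy":-0.168,"grip":1}]'
python3 -c "from h import *;print(arm.get_state()['q'])"; done
```

```text
[ 1.59609472e+00  3.59306232e-01  1.11701622e-02 -3.68870151e-04
 -1.22409686e+00 -2.88087578e-01]invalid input at $[0]: expected keys dx, dy, dz, twist, grip
invalid input at $[0]: expected keys dx, dy, dz, twist, grip
invalid input at $[0]: expected keys dx, dy, dz, twist, grip
```

```bash
python3 -m crank '[{"dx":0.02,"dy":-0.034,"dz":0,"twist":0,"grip":1},{"dx":0.04,"dy":-0.067,"dz":0,"twist":0,"grip":1},{"dx":0.06,"dy":-0.1,"dz":0,"twist":0,"grip":1},{"dx":0.08,"dy":-0.134,"dz":0,"twist":0,"grip":1},{"dx":0.1,"dy":-0.168,"dz":0,"twist":0,"grip":1}]' 20
python3 -m crank '[{"dx":0.02,"dy":-0.034,"dz":0,"twist":0,"grip":1},{"dx":0.04,"dy":-0.067,"dz":0,"twist":0,"grip":1},{"dx":0.06,"dy":-0.1,"dz":0,"twist":0,"grip":1},{"dx":0.08,"dy":-0.134,"dz":0,"twist":0,"grip":1},{"dx":0.1,"dy":-0.168,"dz":0,"twist":0,"grip":1}]'
python3 -c "from h import *;print(arm.get_state()['q'])"
```

```text
t: 0.52
eef_pos: [0.2758, 0.4819, 0.2261]
ee_rot: [3.141, 0.0, -0.262]
force: [-0.0, 0.5, 0.6]
width: 0.0873
gripper_force: 0.0
t: 0.93
eef_pos: [0.3757, 0.3139, 0.2265]
ee_rot: [-3.142, 0.0, -0.262]
force: [0.3, 0.5, -0.1]
width: 0.0879
gripper_force: 0.0
[ 1.09842742e+00  4.97620678e-02 -3.84561374e-01 -1.35281079e-04
 -1.13649742e+00  2.10029899e-01]
```

```bash
python3 -m crank '[{"dx":0.02,"dy":-0.034,"dz":0,"twist":0,"grip":1},{"dx":0.04,"dy":-0.067,"dz":0,"twist":0,"grip":1},{"dx":0.06,"dy":-0.1,"dz":0,"twist":0,"grip":1},{"dx":0.08,"dy":-0.134,"dz":0,"twist":0,"grip":1},{"dx":0.1,"dy":-0.168,"dz":0,"twist":0,"grip":1}]'
python3 -m crank '[{"dx":0.02,"dy":-0.034,"dz":0,"twist":0,"grip":1},{"dx":0.045,"dy":-0.067,"dz":0,"twist":0,"grip":1},{"dx":0.07,"dy":-0.1,"dz":0,"twist":0,"grip":1},{"dx":0.09,"dy":-0.134,"dz":0,"twist":0,"grip":1},{"dx":0.104,"dy":-0.168,"dz":0,"twist":0,"grip":1}]'
python3 -m crank '[{"dx":0,"dy":0,"dz":-0.02,"twist":0,"grip":1},{"dx":0,"dy":0,"dz":-0.045,"twist":0,"grip":1},{"dx":0,"dy":0,"dz":-0.07,"twist":0,"grip":1},{"dx":0,"dy":0,"dz":-0.09,"twist":0,"grip":1},{"dx":0,"dy":0,"dz":-0.1,"twist":0,"grip":1}]'
python3 - <<'E'
from h import *
for n in("top","scene"): 
    f=np.ascontiguousarray(arm.grab_frame(n)[...,::-1]);cv2.imwrite(f"pics/{n}1.png",f)
    u=proj(n,[.579,-.0215,.05]).astype(int);c=f[max(0,u[1]-75):u[1]+75,u[0]-90:u[0]+90]
    globals()[n]=cv2.resize(c,(400,400*c.shape[0]//c.shape[1]))
h=min(top.shape[0],scene.shape[0]);cv2.imwrite("pics/c1.png",np.hstack([top[:h],scene[:h]]))
E
```

```text
t: 1.35
eef_pos: [0.4757, 0.1459, 0.2266]
ee_rot: [-3.141, 0.0, -0.263]
force: [1.4, 0.3, 0.9]
width: 0.0877
gripper_force: 0.0
t: 1.77
eef_pos: [0.5806, -0.0222, 0.2259]
ee_rot: [3.141, 0.001, -0.263]
force: [1.1, 0.7, 0.4]
width: 0.0876
gripper_force: 0.0
t: 2.18
eef_pos: [0.5775, -0.0208, 0.1235]
ee_rot: [3.14, 0.004, -0.264]
force: [-0.2, 0.0, -0.4]
width: 0.0879
gripper_force: 0.0
```

View pics/c1.png

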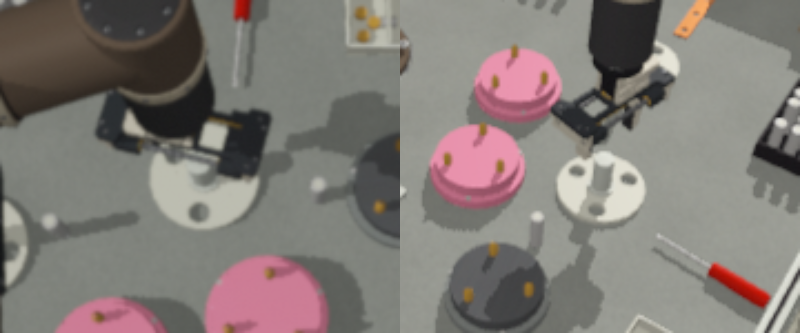

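The fingers straddle the post. In the crop's right half the post top is at (602,160), below and between the fingers at (587,150) and (630,120). I'll descend and grip.

```bash
python3 -m crank '[{"dx":0,"dy":0,"dz":-0.02,"twist":0,"grip":1},{"dx":0,"dy":0,"dz":-0.04,"twist":0,"grip":1},{"dx":0,"dy":0,"dz":-0.06,"twist":0,"grip":1},{"dx":0,"dy":0,"dz":-0.077,"twist":0,"grip":1},{"dx":0,"dy":0,"dz":-0.087,"twist":0,"grip":1}]' 40
python3 -m crank '[{"dx":0,"dy":0,"dz":0,"twist":0,"grip":0.3},{"dx":0,"dy":0,"dz":0,"twist":0,"grip":0},{"dx":0,"dy":0,"dz":0,"twist":0,"grip":-0.3},{"dx":0,"dy":0,"dz":0,"twist":0,"grip":-0.6},{"dx":0,"dy":0,"dz":0,"twist":0,"grip":-1}]' 40
python3 -m crank '[{"dx":0,"dy":0,"dz":0,"twist":0,"grip":-1},{"dx":0,"dy":0,"dz":0,"twist":0,"grip":-1},{"dx":0,"dy":0,"dz":0,"twist":0,"grip":-1},{"dx":0,"dy":0,"dz":0,"twist":0,"grip":-1},{"dx":0,"dy":0,"dz":0,"twist":0,"grip":-1}]' 40
```

```text
t: 2.7
eef_pos: [0.5796, -0.02, 0.0392]
ee_rot: [3.142, -0.0, -0.262]
force: [-0.1, 0.1, 0.4]
width: 0.0875
gripper_force: 0.0
t: 3.12
eef_pos: [0.5801, -0.02, 0.0408]
ee_rot: [-3.141, -0.002, -0.263]
force: [-0.3, 0.3, 0.0]
width: 0.0597
gripper_force: 0.0
t: 3.53
eef_pos: [0.5793, -0.0203, 0.0397]
ee_rot: [3.141, -0.0, -0.263]
force: [-0.6, -1.3, 2.0]
width: 0.0336
gripper_force: 40.0
```

Gripped at 33.6 mm. Now lift.

```bash
python3 -m crank '[{"dx":0,"dy":0,"dz":0.01,"twist":0,"grip":-1},{"dx":0,"dy":0,"dz":0.025,"twist":0,"grip":-1},{"dx":0,"dy":0,"dz":0.045,"twist":0,"grip":-1},{"dx":0,"dy":0,"dz":0.06,"twist":0,"grip":-1},{"dx":0,"dy":0,"dz":0.07,"twist":0,"grip":-1}]'
python3 -m crank '[{"dx":0,"dy":0,"dz":0.02,"twist":0,"grip":-1},{"dx":0,"dy":0,"dz":0.04,"twist":0,"grip":-1},{"dx":0,"dy":0,"dz":0.055,"twist":0,"grip":-1},{"dx":0,"dy":0,"dz":0.065,"twist":0,"grip":-1},{"dx":0,"dy":0,"dz":0.07,"twist":0,"grip":-1}]'
python3 -m crank '[{"dx":-0.002,"dy":-0.012,"dz":0,"twist":-3,"grip":-1},{"dx":-0.005,"dy":-0.035,"dz":0,"twist":-7,"grip":-1},{"dx":-0.008,"dy":-0.06,"dz":0,"twist":-12,"grip":-1},{"dx":-0.011,"dy":-0.09,"dz":0,"twist":-17,"grip":-1},{"dx":-0.014,"dy":-0.12,"dz":0,"twist":-22,"grip":-1}]'
python3 -m crank '[{"dx":-0.003,"dy":-0.03,"dz":0,"twist":-5,"grip":-1},{"dx":-0.005,"dy":-0.06,"dz":0,"twist":-10,"grip":-1},{"dx":-0.007,"dy":-0.09,"dz":0,"twist":-14,"grip":-1},{"dx":-0.009,"dy":-0.12,"dz":0,"twist":-17.5,"grip":-1},{"dx":-0.01,"dy":-0.145,"dz":0,"twist":-19.5,"grip":-1}]'
python3 -m crank '[{"dx":0,"dy":-0.008,"dz":0,"twist":0,"grip":-1},{"dx":0,"dy":-0.012,"dz":0,"twist":0,"grip":-1},{"dx":0,"dy":-0.012,"dz":0,"twist":0,"grip":-1},{"dx":0,"dy":-0.012,"dz":0,"twist":0,"grip":-1},{"dx":0,"dy":-0.012,"dz":0,"twist":0,"grip":-1}]'
python3 - <<'E'
from h import *
s=arm.get_state();print(s["q"],s["eef_pos"])
for n in("top","scene"): 
    f=np.ascontiguousarray(arm.grab_frame(n)[...,::-1]);cv2.imwrite(f"pics/{n}2.png",f)
    u=proj(n,[.5555,-.299,.1]).astype(int);c=f[max(0,u[1]-60):u[1]+60,u[0]-60:u[0]+60]
    globals()[n]=cv2.resize(c,(400,400*c.shape[0]//c.shape[1]))
h=min(top.shape[0],scene.shape[0]);cv2.imwrite("pics/c2.png",np.hstack([top[:h],scene[:h]]))
E
```

```text
t: 3.95
eef_pos: [0.5797, -0.0201, 0.1114]
ee_rot: [-3.141, -0.001, -0.263]
force: [0.6, -0.4, -3.7]
width: 0.0336
gripper_force: 40.0
t: 4.37
eef_pos: [0.5796, -0.02, 0.1809]
ee_rot: [-3.141, -0.001, -0.263]
force: [0.4, -0.4, -4.0]
width: 0.0332
gripper_force: 40.0
t: 4.78
eef_pos: [0.5644, -0.1409, 0.1785]
ee_rot: [3.141, 0.002, -0.65]
force: [0.8, 1.0, -3.4]
width: 0.0332
gripper_force: 40.0
t: 5.2
eef_pos: [0.5542, -0.2868, 0.1783]
ee_rot: [3.14, 0.002, -0.991]
force: [0.5, 1.2, -4.2]
width: 0.0332
gripper_force: 40.0
t: 5.62
eef_pos: [0.5554, -0.2961, 0.1794]
ee_rot: [3.142, 0.0, -0.986]
force: [0.2, -0.6, -3.2]
width: 0.0334
gripper_force: 40.0
[-1.80336812e-01  3.17582493e-01 -1.59431553e-01 -3.33138948e-04
 -1.09413512e+00  7.65419362e-01] [ 0.55544366 -0.29611498  0.17936612]
```

View pics/c2.png

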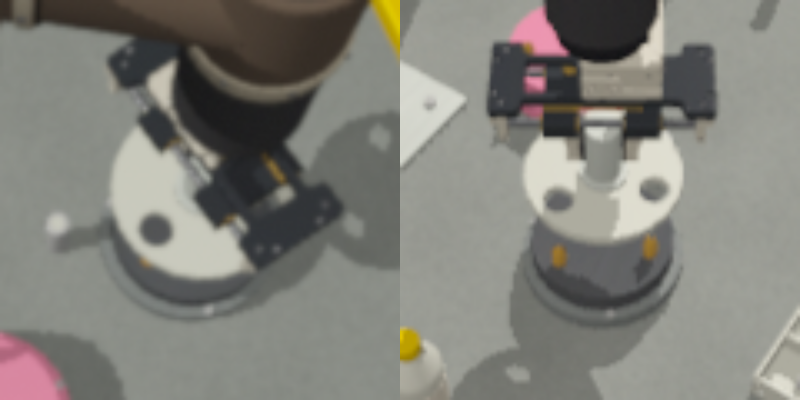

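The carried plate is level above the hub. Holes show in the scene half at (558,200) and (654,188), with studs below at (559,255) and (651,247). In the top half a hole shows at (155,229). Next I'll compute the offset with each camera.

Run:
```python
from h import *
g=lambda w:cv2.cvtColor(w,cv2.COLOR_BGR2GRAY)
zt=.0104+.1395
for n,px,C in(("scene",[(158,200),(254,188)],(.5578,-.3028)),("top",[(155,229)],(.5534,-.2956))):
    u0=proj(n,[.5555,-.299,.1]).astype(int)
    P=[ray(n,u0-60+np.array(p)/3.333,zt) for p in px]
    for p in P:
        d=p-C; a=np.degrees(np.arctan2(d[1],d[0])); k=round((a-10.5)/120)*120+10.5
        t=np.array(C)+.052*np.array([np.cos(np.radians(k)),np.sin(np.radians(k))])
        print(n,"hole",np.round(p,4),"ang",round(a,1),"want",k,"err hole-stud mm",np.round((p-t)*1e3,1))
    if len(P)==2: d=P[1]-P[0];print("chord",np.hypot(*d))
    f=cv2.imread(f"pics/{n}2.png")
    for th in(110,125): print([(np.round(b[0],4).tolist(),b[1]) for b in blobs(n,f,.5555,-.299,zt-.002,lambda w:g(w)<th,150,900)])
```

```text
scene hole [ 0.5424 -0.3482] ang -108.7 want -109.5 err hole-stud mm [2.  3.6]
scene hole [ 0.6081 -0.2873] ang 17.2 want 10.5 err hole-stud mm [-0.8  6.1]
chord 0.08962139133392179
[([0.5414, -0.3477], 281)]
[([0.6064, -0.2894], 299), ([0.541, -0.3472], 388)]
top hole [ 0.5201 -0.2556] ang 129.7 want 130.5 err hole-stud mm [0.5 0.5]
[([0.5212, -0.2552], 419)]
[([0.5213, -0.2552], 484)]
```

```bash
python3 -m crank '[{"dx":0,"dy":-0.002,"dz":-0.01,"twist":-0.5,"grip":-1},{"dx":0,"dy":-0.0025,"dz":-0.025,"twist":-1,"grip":-1},{"dx":0,"dy":-0.0025,"dz":-0.04,"twist":-1,"grip":-1},{"dx":0,"dy":-0.0025,"dz":-0.055,"twist":-1,"grip":-1},{"dx":0,"dy":-0.0025,"dz":-0.062,"twist":-1,"grip":-1}]'
python3 -m crank '[{"dx":0,"dy":0,"dz":0,"twist":0,"grip":-1},{"dx":0,"dy":0,"dz":0,"twist":0,"grip":-1},{"dx":0,"dy":0,"dz":0,"twist":0,"grip":-1},{"dx":0,"dy":0,"dz":0,"twist":0,"grip":-1},{"dx":0,"dy":0,"dz":0,"twist":0,"grip":-1}]'
python3 - <<'E'
from h import *
for n in("top","scene"): 
    f=np.ascontiguousarray(arm.grab_frame(n)[...,::-1]);cv2.imwrite(f"pics/{n}3.png",f)
    u=proj(n,[.5555,-.299,.08]).astype(int);c=f[max(0,u[1]-50):u[1]+50,u[0]-50:u[0]+50]
    globals()[n]=cv2.resize(c,(400,400*c.shape[0]//c.shape[1]),interpolation=cv2.INTER_CUBIC)
h=min(top.shape[0],scene.shape[0]);cv2.imwrite("pics/c3.png",np.hstack([top[:h],scene[:h]]))
E
```

```text
t: 6.13
eef_pos: [0.5542, -0.2988, 0.1149]
ee_rot: [3.14, 0.003, -1.005]
force: [-0.6, -0.4, -4.0]
width: 0.0332
gripper_force: 40.0
t: 6.55
eef_pos: [0.5559, -0.2998, 0.1185]
ee_rot: [-3.141, -0.001, -1.004]
force: [-0.4, 0.9, -2.5]
width: 0.0333
gripper_force: 40.0
```

View pics/c3.png

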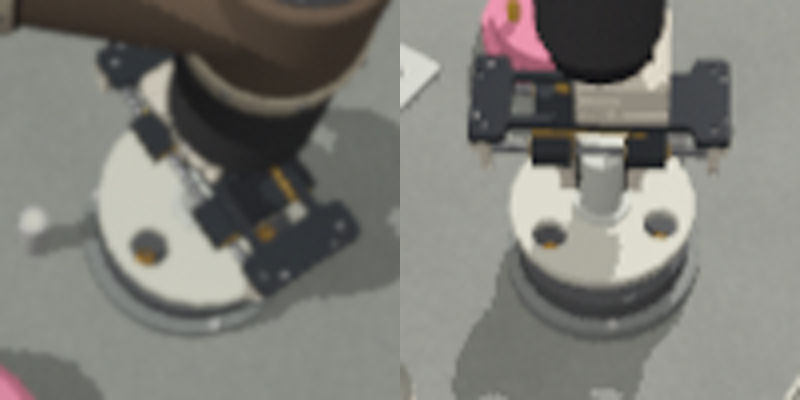

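The stud tips show inside the holes: in the top half at (146,257) in the hole at (149,246), and in the scene half at (549,243) and (661,233). The shifts match parallax, so I'll lower it.

```bash
python3 -m crank '[{"dx":0,"dy":0,"dz":-0.004,"twist":0,"grip":-1},{"dx":0,"dy":0,"dz":-0.008,"twist":0,"grip":-1},{"dx":0,"dy":0,"dz":-0.012,"twist":0,"grip":-1},{"dx":0,"dy":0,"dz":-0.015,"twist":0,"grip":-1},{"dx":0,"dy":0,"dz":-0.017,"twist":0,"grip":-1}]'
python3 -m crank '[{"dx":0,"dy":0,"dz":-0.003,"twist":0,"grip":-1},{"dx":0,"dy":0,"dz":-0.006,"twist":0,"grip":-1},{"dx":0,"dy":0,"dz":-0.009,"twist":0,"grip":-1},{"dx":0,"dy":0,"dz":-0.011,"twist":0,"grip":-1},{"dx":0,"dy":0,"dz":-0.012,"twist":0,"grip":-1}]'
```

```text
t: 7.07
eef_pos: [0.555, -0.2996, 0.0997]
ee_rot: [3.141, 0.001, -1.005]
force: [-0.0, -0.1, -3.6]
width: 0.0335
gripper_force: 40.0
t: 7.48
eef_pos: [0.5552, -0.2996, 0.0881]
ee_rot: [3.141, 0.0, -1.005]
force: [0.3, -0.4, -3.0]
width: 0.033
gripper_force: 40.0
```

```bash
python3 -m crank '[{"dx":0,"dy":0,"dz":-0.001,"twist":0,"grip":-1},{"dx":0,"dy":0,"dz":-0.002,"twist":0,"grip":-1},{"dx":0,"dy":0,"dz":-0.003,"twist":0,"grip":-1},{"dx":0,"dy":0,"dz":-0.003,"twist":0,"grip":-1},{"dx":0,"dy":0,"dz":-0.003,"twist":0,"grip":-1}]'
```

```text
t: 7.9
eef_pos: [0.5554, -0.2997, 0.0856]
ee_rot: [3.142, -0.0, -1.005]
force: [-0.7, 0.6, -4.5]
width: 0.0335
gripper_force: 40.0
```

```bash
python3 -m crank '[{"dx":0,"dy":0,"dz":-0.0005,"twist":0,"grip":-1},{"dx":0,"dy":0,"dz":-0.001,"twist":0,"grip":-1},{"dx":0,"dy":0,"dz":-0.001,"twist":0,"grip":-1},{"dx":0,"dy":0,"dz":-0.001,"twist":0,"grip":-1},{"dx":0,"dy":0,"dz":-0.001,"twist":0,"grip":-1}]'
```

```text
t: 8.32
eef_pos: [0.5555, -0.2997, 0.0848]
ee_rot: [-3.141, -0.0, -1.004]
force: [-0.5, 0.6, -1.7]
width: 0.0334
gripper_force: 40.0
```

```bash
python3 -m crank '[{"dx":0,"dy":0,"dz":-0.0005,"twist":0,"grip":-1},{"dx":0,"dy":0,"dz":-0.001,"twist":0,"grip":-1},{"dx":0,"dy":0,"dz":-0.001,"twist":0,"grip":-1},{"dx":0,"dy":0,"dz":-0.001,"twist":0,"grip":-1},{"dx":0,"dy":0,"dz":-0.001,"twist":0,"grip":-1}]'
```

```text
t: 8.73
eef_pos: [0.5555, -0.2997, 0.0847]
ee_rot: [-3.141, -0.001, -1.004]
force: [-2.5, 3.6, 6.7]
width: 0.0333
gripper_force: 40.0
```

It is in contact at the expected height, so the plate is home. I'll release it and rise.

```bash
python3 -m crank '[{"dx":0,"dy":0,"dz":0.0005,"twist":0,"grip":-0.2},{"dx":0,"dy":0,"dz":0.0005,"twist":0,"grip":0},{"dx":0,"dy":0,"dz":0.0005,"twist":0,"grip":0.4},{"dx":0,"dy":0,"dz":0.0005,"twist":0,"grip":0.8},{"dx":0,"dy":0,"dz":0.0005,"twist":0,"grip":1}]' 10
python3 -m crank '[{"dx":0,"dy":0,"dz":0,"twist":0,"grip":1},{"dx":0,"dy":0,"dz":0,"twist":0,"grip":1},{"dx":0,"dy":0,"dz":0,"twist":0,"grip":1},{"dx":0,"dy":0,"dz":0,"twist":0,"grip":1},{"dx":0,"dy":0,"dz":0,"twist":0,"grip":1}]'
python3 -m crank '[{"dx":0,"dy":0,"dz":0.01,"twist":0,"grip":1},{"dx":0,"dy":0,"dz":0.03,"twist":0,"grip":1},{"dx":0,"dy":0,"dz":0.06,"twist":0,"grip":1},{"dx":0,"dy":0,"dz":0.09,"twist":0,"grip":1},{"dx":0,"dy":0,"dz":0.12,"twist":0,"grip":1}]'
python3 -m crank '[{"dx":-0.02,"dy":0.03,"dz":0.01,"twist":0,"grip":1},{"dx":-0.04,"dy":0.06,"dz":0.02,"twist":0,"grip":1},{"dx":-0.06,"dy":0.09,"dz":0.02,"twist":0,"grip":1},{"dx":-0.08,"dy":0.12,"dz":0.02,"twist":0,"grip":1},{"dx":-0.09,"dy":0.14,"dz":0.02,"twist":0,"grip":1}]'
python3 - <<'E'
from h import *
for n in("top","scene"): 
    f=np.ascontiguousarray(arm.grab_frame(n)[...,::-1]);cv2.imwrite(f"pics/{n}4.png",f)
    u=proj(n,[.5555,-.299,.06]).astype(int);c=f[max(0,u[1]-60):u[1]+60,u[0]-60:u[0]+60]
    globals()[n]=cv2.resize(c,(400,400*c.shape[0]//c.shape[1]),interpolation=cv2.INTER_CUBIC)
h=min(top.shape[0],scene.shape[0]);cv2.imwrite("pics/c4.png",np.hstack([top[:h],scene[:h]]))
E
```

```text
t: 9.15
eef_pos: [0.5554, -0.2998, 0.084]
ee_rot: [-3.142, -0.0, -1.005]
force: [-0.4, 0.4, 0.0]
width: 0.0562
gripper_force: 0.0
t: 9.57
eef_pos: [0.5554, -0.2997, 0.084]
ee_rot: [3.142, 0.0, -1.005]
force: [0.1, -0.1, -0.7]
width: 0.0861
gripper_force: 0.0
t: 9.98
eef_pos: [0.5551, -0.2997, 0.2062]
ee_rot: [3.141, -0.0, -1.004]
force: [1.0, 0.5, -0.3]
width: 0.0876
gripper_force: 0.0
t: 10.4
eef_pos: [0.4632, -0.1581, 0.2253]
ee_rot: [-3.14, -0.0, -1.005]
force: [-0.2, -0.7, -0.5]
width: 0.0878
gripper_force: 0.0
```

View pics/c4.png

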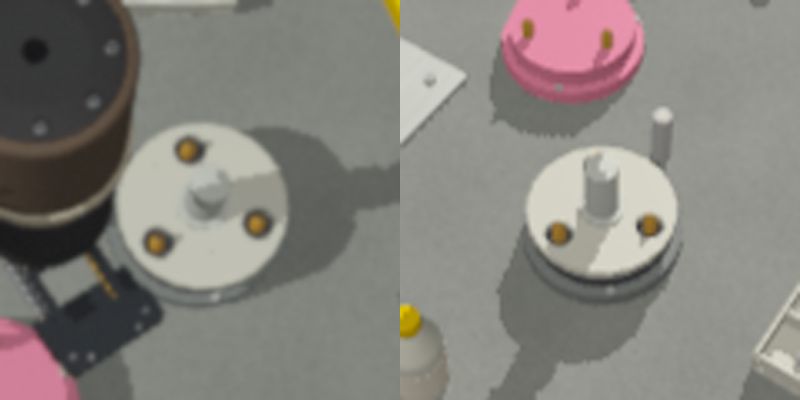

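The plate lies flat on the hub. In the top half all three studs stand through the holes, at (188,150), (257,224) and (157,243). The cell still stands and the arm is clear.

```bash
python3 -m crank '[{"dx":0,"dy":0,"dz":0,"twist":0,"grip":1},{"dx":0,"dy":0,"dz":0,"twist":0,"grip":1},{"dx":0,"dy":0,"dz":0,"twist":0,"grip":1},{"dx":0,"dy":0,"dz":0,"twist":0,"grip":1},{"dx":0,"dy":0,"dz":0,"twist":0,"grip":1}]'
python3 -c "from station import arm;print(arm.job_done())"
```

```text
t: 10.92
eef_pos: [0.4655, -0.1603, 0.2237]
ee_rot: [3.141, 0.0, -1.006]
force: [0.1, -0.3, 0.1]
width: 0.088
gripper_force: 0.0
the job is handed in; nothing more can be done
None
```

The three-hole plate lies flat and fully home on the hub with all three studs through its holes, the gripper has let go and is clear, the four-hole plate was left alone, and the job was handed in at about 11 s.

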